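# Unscrew the cap of the tall air filter

## Task

Two air filter housings are bolted to the worktop. Unscrew the black cap of the taller one (anticlockwise seen from above, in several twists with a fresh grip each time) until it comes loose, lift it straight out and put it down in the steel tray.

Things in the scene. Friction and masses are not known exactly. Their poses are not given: they have to be found in the camera images.
- housing: the taller aluminium filter housing, fixed: square foot 92 x 92 mm, round barrel 80 mm across and 62 mm high, above it a neck 49 mm across up to 90 mm; two brass side ports along its y axis. Origin: centre of its underside, on the cap's axis; z up. A spring in the neck lifts the cap 1 to 4 mm as it is unscrewed and about 4 mm more when it is free and let go; between twists it stays as left.
- cap_centre (a point): centre of the round ribbed head (54 mm across, 26 mm high) of the tall housing's black screw cap, 107 to 110 mm above the worktop when screwed in; top 13 mm above, end of its 28 mm thick stem 33 mm below. z up. Free when turned anticlockwise by 100 to 126 degrees to a stop: its x axis then within 4 degrees of in line (either way) with the housing's; lift 20 mm to clear. 0.12 kg.
- low_housing: the lower housing of the same make, fixed, 92 x 92 mm at the foot, with the same kind of cap, whose top is only 91 mm above the worktop (the tall one's is about 120 mm). Its cap stays on. Origin: centre of its underside.
- tray: open square steel tray, fixed, 150 x 150 mm outside, walls 3 mm thick and 20 mm high, floor at most 5 mm thick. Origin: centre of its underside; x and y along its sides.

How it is judged:
By the outcome, as a careful person would: the job done as asked, in the order asked, and still so for the second after the job is handed in, with the robot touching nothing.
It also fails if it takes over 59 s, if anything falls off the work surface, if the arm or the gripper's body presses on something with over 40 N, if the wrist force passes 120 N, or if a joint passes its speed limit or range.

## Robot

A 6-joint arm with a two-finger parallel gripper is mounted at the origin on a cart in front of the work surface, level with it; the furniture and walls round the work are solid. World frame = base frame: x ahead of the robot, y to its left, z up, the work surface at z = 0. Lengths are in m, angles in degrees, forces in N, time in s.
With the tool pointing down it reaches from about 0.25 to 0.725 m from the base axis. Payload 9.7 kg.
Tool frame: the origin (TCP) lies at the very end of the fingers, on their centre line; the grasp point (between the pads) lies 19 mm behind it; z points along the fingers, y is the line along which they close (so a half turn about z gives the same grasp; the last joint's range is limited). The gripper opens to 85 mm and grips with 20 to 120 N. Pads are 22 mm wide; open, the fingers measure 114 mm over their backs; the gripper's body (76 mm by 85 mm) begins 54 mm behind the grasp point. The pads swing forward as they close: fully open they stand 13 mm farther back than shut.
Start: joints at [70.187, 4.979, 10.078, 95.1, 0, 90], TCP at [0.186, 0.517, 0.231] pointing down, gripper open.
Joint ranges: [-179.16, 179.16], [-48.56, 103.87], [-65.8, 70.77], [-126.05, 130.52], [-82.76, 87.17], [-180, 180]. Speed limits (degrees/s): [127.2, 127.2, 147.25, 180, 180, 180].

## Interface

Orientations are given as [roll, pitch, yaw] about the fixed x, y, z axes, in that order (R = Rz(yaw) Ry(pitch) Rx(roll)).
In Python, from workcell import bot gives the robot as it stands.
- The arm moves only by the tool arm_command, never from a script. Its argument "series" is a list of rows, each a list of 4 numbers: the shift along the tool's x, y, z in m, then the turn about the tool's z in rad. A call has exactly 5 rows; each row is the pose to reach, as a shift and turn from the pose commanded when the call began, along the tool's axes at that moment; what a row does not reach only later rows make up. A row lasts 1/10 s, in which the tool goes at most 50 mm and 8.59 degrees, less where a joint would pass 70% of its speed; a pose out of reach is approached as far as the arm can. A call with a gripper value outside its range is refused whole. "hand" is the finger opening in m, from 0 to 0.0854, set as the call begins (left out, the last holds). The fingers move at their own pace and stop on an object; "grip_force" is the grip in N (left out, the last holds). Time passes only in rows, so rows that repeat a pose let the fingers close, or fill a call up. It gives the time, the measured TCP pose, the force, the opening and the grip force at its end, in the units of the state.
- bot.get_obs(): the state, without advancing time (a new reading comes with each control period).
- bot.camera(name): name is "scene" or "top" or "wrist"; returns a dict with "color" (420x560x3 uint8, blue, green, red), "camera_matrix" (3x3 intrinsics, pixels), "xyz" and "orientation" of the camera in the world; the wrist camera has in their place "T_tool_cam" (4x4, takes a point from camera to tool coordinates, whose origin is the TCP and whose axes are the flange's). Camera axes: x right, y up, looking along -z (the intrinsics and any distortion apply to the point x, -y, -z); pixel columns grow to the right and rows downward; lengths in m; the calibration is good to about 2 mm. The wrist camera is an equidistant fisheye: a pixel r from the principal point sees the ray r / f radians off the axis. A picture is of the moment at which its call begins: read the wrist's pose just before it. There is no depth.
- bot.job_done(): hands the job in; it is judged then, once.
Trained networks look in the newest picture that a camera, given by its name, has taken for a name from the list of things; names that differ only in an ending like _2 or _b are one class to them, and where a whole thing is asked for, a point or a joint stands for the part that bears it (a point fixed in the world has none). Each returns a list of dicts, best first, with "confidence" (0 to 1); they miss things now and then, are a little off and sometimes report something else, mostly with a low value. They report only what shows in the picture. A call takes as long as a camera call.
- bot.find_in(camera, target): "location" ([column, row] in pixels, amid what is visible of it).
- bot.mark_of(camera, target): "location" ([column, row] in pixels: a listed point, or the origin of a listed thing).
The state is a dict: "time": time; "q": joint angles; "qd": joint speeds; "joint_efforts": joint torques, N m; "ee_pos": TCP position; "tcp_rot": TCP orientation; "wrist_force": force on the tool from outside, world axes, zero at the start; "torque": the same for the moment, N m; "opening": finger opening in m; "grasp_force": force on a finger pad.
Only numpy, scipy, OpenCV 4.12 (cv2) and the standard library are available. Lean on these libraries where they do the work, as an engineer would, in place of code of your own. Each camera call takes 0.05 s, during which the arm holds its last target. There are 200 camera calls.

## Working session

There is one attempt and no reset: what is moved stays moved. The work goes in short steps, Python scripts to look and compute and a tool call to move; the robot and the scene stay as the last step left them, time stands still between calls to the robot, and variables do not carry over. Pictures are saved under pics/ and viewed, at most 10 in all, crops included, and the job is handed in when it is done.

Besides the shell and the picture viewer there is one more tool, called after "Emit:" as name(argument=value, ...), one argument or row to a line, values as JSON. arm_command: Moves the arm, as the interface text tells. Its arguments: {"type":"object","properties":{"series":{"type":"array"},"hand":{"type":"number"},"grip_force":{"type":"number"}},"required":["series"]}

```bash
mkdir -p pics
cat > h.py <<'E'
import numpy as np, cv2
from scipy.spatial.transform import Rotation as R
from workcell import bot
def rot(o):
    o=np.array(o,float)
    return o if o.shape==(3,3) else R.from_euler('xyz',o,degrees=True).as_matrix()
def ray(c,px,obs=None):
    K=np.array(c['camera_matrix']);u=(px[0]-K[0,2])/K[0,0];v=(px[1]-K[1,2])/K[1,1]
    if 'T_tool_cam' in c:
        r=np.hypot(u,v);s=np.sin(r)/r if r>1e-9 else 1
        d=np.array([u*s,-v*s,-np.cos(r)]);T=np.array(c['T_tool_cam']);Rt=rot(obs['tcp_rot'])
        return np.array(obs['ee_pos'])+Rt@T[:3,3],Rt@T[:3,:3]@d
    d=np.array([u,-v,-1.]);return np.array(c['xyz']),rot(c['orientation'])@d
def atz(c,px,z,obs=None):
    p,d=ray(c,px,obs);return p+d*(z-p[2])/d[2]
E
python3 - <<'E'
from h import *
o=bot.get_obs();print(o)
for n in['scene','top','wrist']:
    c=bot.camera(n);cv2.imwrite(f'pics/{n}0.png',c['color'])
    print(n,{k:v for k,v in c.items() if k!='color'})
    for t,z in[('housing',0),('cap_centre',.108),('low_housing',0),('tray',0)]:
        for f in('mark_of','find_in'):
            for r in getattr(bot,f)(n,t)[:2]:
                print(t,f,np.round(r['location'],1),round(r['confidence'],2),np.round(atz(c,r['location'],z,o),3))
E
```

```text
{'time': 0.0, 'q': array([7.01869777e+01, 5.01174977e+00, 1.00338609e+01, 9.51003929e+01,
       1.87980131e-04, 9.00004068e+01]), 'qd': array([ 0.06792874, -0.06025783, -0.08594678, -0.01890447, -0.08115883,
        0.00425915]), 'joint_efforts': array([-1.57746097e-03, -5.20393574e+01,  4.64802861e+01,  1.63009192e-02,
       -1.18598159e-04, -1.09212756e-06]), 'ee_pos': array([0.18634176, 0.51721803, 0.23057153]), 'tcp_rot': array([-1.79921718e+02, -1.87424217e-04,  1.60186571e+02]), 'wrist_force': array([-0.53176447,  0.5229107 , -0.15698129]), 'torque': array([ 0.00305352, -0.01151396,  0.02509135]), 'grasp_force': 0.0, 'opening': 0.08551736781348598}
scene {'camera_matrix': array([[408.31356462,   0.        , 281.85244863],
       [  0.        , 408.31356462, 205.33941003],
       [  0.        ,   0.        ,   1.        ]]), 'xyz': array([-0.02157645, -0.36268588,  0.69442764]), 'orientation': array([ 46.10106177,  -0.74685153, -53.74268036])}
housing find_in [208.7 193.8] 0.58 [0.489 0.229 0.   ]
cap_centre mark_of [201.4 168. ] 0.67 [0.463 0.211 0.108]
low_housing find_in [2
[... 833 characters left out ...]
]
tray mark_of [351.5 183.1] 0.6 [ 0.575 -0.212  0.   ]
tray find_in [348.3 182.1] 0.88 [ 0.578 -0.204  0.   ]
wrist {'camera_matrix': array([[325.1922621 ,   0.        , 282.37119072],
       [  0.        , 325.1922621 , 212.91388656],
       [  0.        ,   0.        ,   1.        ]]), 'T_tool_cam': array([[ 6.92784236e-04,  9.51532018e-01,  3.07548922e-01,
         7.92494822e-02],
       [ 9.99999347e-01, -9.38582516e-04,  6.51302990e-04,
        -1.60793041e-03],
       [ 9.08395689e-04,  3.07548270e-01, -9.51532047e-01,
        -1.42579376e-01],
       [ 0.00000000e+00,  0.00000000e+00,  0.00000000e+00,
         1.00000000e+00]])}
housing find_in [153.3 407.2] 0.44 [0.51  0.135 0.   ]
```

View pics/top0.png

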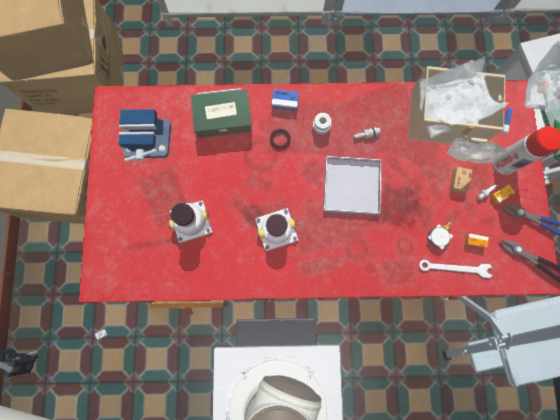

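View pics/scene0.png

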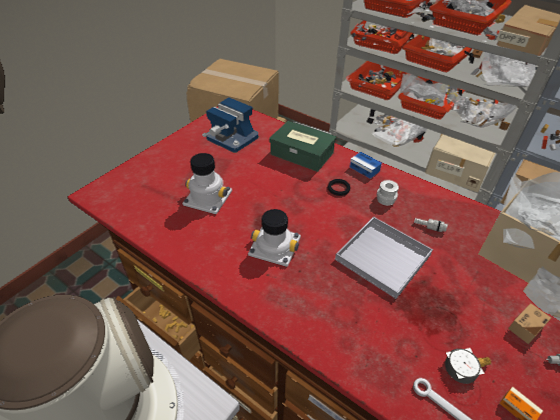

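The tall housing is the left one, with its cap at scene (203,163) and top (184,216). The tray is at top (352,185). I'll move over the cap at constant height.

Emit:
arm_command(
  series=[
    [-0.02,-0.01,0,0],
    [-0.055,-0.028,0,0],
    [-0.095,-0.048,0,0],
    [-0.135,-0.069,0,0],
    [-0.175,-0.089,0,0],
  ],
)

```text
time: 1.85
ee_pos: [0.3217, 0.373, 0.2314]
tcp_rot: [180.0, 0.0, 160.2]
wrist_force: [0.4, 0.7, 0.5]
opening: 0.0855
grasp_force: 0.0
```

Emit:
arm_command(
  series=[
    [-0.04,-0.02,0,0],
    [-0.08,-0.041,0,0],
    [-0.12,-0.061,0,0],
    [-0.16,-0.082,0,0],
    [-0.192,-0.098,0,0],
  ],
)

```text
time: 2.35
ee_pos: [0.4696, 0.2151, 0.2314]
tcp_rot: [180.0, 0.0, 160.1]
wrist_force: [-0.1, 1.3, -0.3]
opening: 0.0852
grasp_force: 0.0
```

Emit:
arm_command(
  series=[
    [0,0,0,0],
    [0,0,0,0],
    [0,0,0,0],
    [0,0,0,0],
    [0,0,0,0],
  ],
)

```text
time: 2.85
ee_pos: [0.4678, 0.2179, 0.2315]
tcp_rot: [180.0, 0.0, 160.3]
wrist_force: [-0.3, -0.9, 0.1]
opening: 0.0854
grasp_force: 0.0
```

Run:
```python
from h import *
o=bot.get_obs();print(o['time'],o['ee_pos'],o['tcp_rot'],o['q'])
c=bot.camera('wrist');cv2.imwrite('pics/w1.png',c['color'])
for t,z in[('housing',0),('cap_centre',.108),('low_housing',0),('tray',0)]:
    for f in('mark_of','find_in'):
        for r in getattr(bot,f)('wrist',t)[:2]:
            print(t,f,np.round(r['location'],1),round(r['confidence'],2),np.round(atz(c,r['location'],z,o),4))
```

```text
2.85 [0.4677816  0.21790458 0.23145299] [1.79985461e+02 7.93582267e-03 1.60274758e+02] [2.49746778e+01 2.95173461e-01 5.23712336e+00 9.49260824e+01
 4.75234545e-03 4.46999199e+01]
housing mark_of [288.9 182.2] 0.89 [0.4732 0.2222 0.    ]
housing find_in [291.3 169.3] 0.97 [0.4596 0.2299 0.    ]
cap_centre mark_of [290.1 210.8] 0.96 [0.474  0.2209 0.108 ]
cap_centre find_in [289.6 211.1] 0.69 [0.4741 0.2204 0.108 ]
cap_centre find_in [ 51.3 307.7] 0.34 [ 0.4932 -0.0943  0.108 ]
low_housing mark_of [122.8 226.7] 0.81 [ 0.4528 -0.0054  0.    ]
low_housing find_in [114.9 232. ] 0.95 [ 0.4554 -0.0214  0.    ]
tray mark_of [ 64.  322.7] 0.6 [ 0.5675 -0.2234  0.    ]
```

View pics/w1.png

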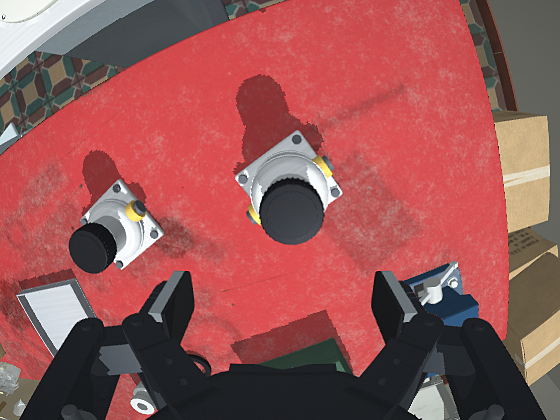

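The cap top is at wrist (290,211), centred near (0.474, 0.221), and the views agree to within a few mm. The ports lie along (322,166)–(253,213) and are well below the grip height. Descending now with a +20° wind-up.

Emit:
arm_command(
  series=[
    [-0.001,0.001,0.02,0.06],
    [-0.002,0.002,0.045,0.15],
    [-0.003,0.003,0.07,0.25],
    [-0.004,0.004,0.09,0.35],
    [-0.004,0.005,0.1,0.35],
  ],
  hand=0.085,
)

```text
time: 3.8
ee_pos: [0.4732, 0.2201, 0.1294]
tcp_rot: [-179.9, -0.1, 140.0]
wrist_force: [0.5, -0.3, 0.0]
opening: 0.085
grasp_force: 0.0
```

Emit:
arm_command(
  series=[
    [0,0,0.01,0],
    [0,0,0.02,0],
    [0,0,0.03,0],
    [0,0,0.04,0],
    [0,0,0.043,0],
  ],
)

```text
time: 4.3
ee_pos: [0.4734, 0.2203, 0.0871]
tcp_rot: [-179.9, -0.0, 140.2]
wrist_force: [-0.3, 0.8, 0.5]
opening: 0.0853
grasp_force: 0.0
```

Run:
```python
from h import *
o=bot.get_obs();print(o['time'],o['ee_pos'],o['tcp_rot'],o['q'],o['wrist_force'])
c=bot.camera('wrist');cv2.imwrite('pics/w2.png',c['color'])
for r in bot.mark_of('wrist','cap_centre')[:2]: print(r,atz(c,r['location'],.108,o))
```

```text
4.3 [0.47337367 0.22026107 0.08712097] [-1.79938723e+02 -2.98583199e-02  1.40155192e+02] [ 2.49520854e+01  8.82760293e-01 -1.01255101e+01  7.90598874e+01
  9.22602768e-04  6.47968767e+01] [-0.25674214  0.80802081  0.51842633]
{'location': [287.4, 296.8], 'confidence': 0.65} [0.47333641 0.22100788 0.108     ]
```

View pics/w2.png

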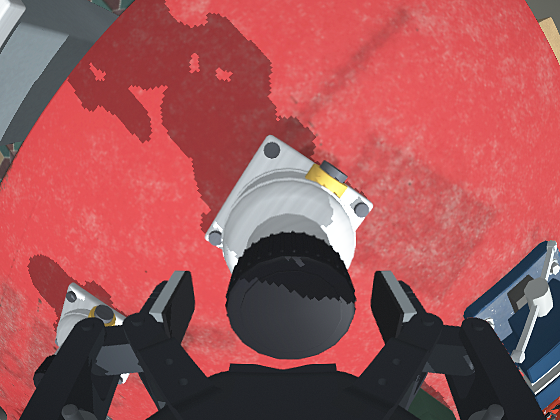

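The cap sits midway between the pads: its top is about (290,300), with pad edges at 190 and 372. Closing.

Emit:
arm_command(
  series=[
    [0,0,0,0],
    [0,0,0,0],
    [0,0,0,0],
    [0,0,0,0],
    [0,0,0,0],
  ],
  hand=0.03,
  grip_force=60,
)

```text
time: 4.9
ee_pos: [0.4748, 0.2215, 0.0896]
tcp_rot: [179.8, 0.0, 140.2]
wrist_force: [2.4, 4.3, 5.4]
opening: 0.0526
grasp_force: 62.1
```

Emit:
arm_command(
  series=[
    [0,0,0,0],
    [0,0,0,0],
    [0,0,0,0],
    [0,0,0,0],
    [0,0,0,0],
  ],
)

```text
time: 5.4
ee_pos: [0.4748, 0.2215, 0.0896]
tcp_rot: [179.8, 0.0, 140.2]
wrist_force: [2.5, 4.2, 5.1]
opening: 0.0522
grasp_force: 62.1
```

Emit:
arm_command(
  series=[
    [0,0,0,-0.02],
    [0,0,0,-0.05],
    [0,0,0,-0.1],
    [0,0,0,-0.15],
    [0,0,-0.0005,-0.2],
  ],
)

```text
time: 5.9
ee_pos: [0.4745, 0.2217, 0.0897]
tcp_rot: [179.8, 0.0, 151.7]
wrist_force: [1.9, 8.1, 2.4]
opening: 0.0523
grasp_force: 62.2
```

Run:
```python
from h import *
o=bot.get_obs();print(o)
```

```text
{'time': 5.9, 'q': array([24.98884749,  0.81901189, -9.89893847, 79.10839059,  0.09697222,
       53.24951404]), 'qd': array([ -0.0386869 ,   0.05277692,   0.46677049,   0.40444737,
         0.03702595, -28.44915429]), 'joint_efforts': array([ -2.83859968, -46.46544456,  43.32969189,   2.22887032,
        -1.6088853 ,   0.74235935]), 'ee_pos': array([0.47453529, 0.22169917, 0.08974614]), 'tcp_rot': array([1.79802834e+02, 2.62070289e-02, 1.51739435e+02]), 'wrist_force': array([1.94278187, 8.0752315 , 2.38050863]), 'torque': array([ 1.5311542 , -0.51699673, -0.11122308]), 'grasp_force': 62.21254527568817, 'opening': 0.05229997690604896}
```

Turning works, with only small loads. I'll finish twist 1, then release, wind back and regrip.

Emit:
arm_command(
  series=[
    [0,0,-0.0002,-0.1],
    [0,0,-0.0004,-0.22],
    [0,0,-0.0006,-0.34],
    [0,0,-0.0008,-0.46],
    [0,0,-0.001,-0.56],
  ],
)

```text
time: 6.4
ee_pos: [0.4746, 0.222, 0.0909]
tcp_rot: [179.8, 0.1, -176.0]
wrist_force: [1.9, 8.4, 3.1]
opening: 0.0529
grasp_force: 62.2
```

Emit:
arm_command(
  series=[
    [0,0,0,0],
    [0,0,0,0],
    [0,0,0,0],
    [0,0,0,0],
    [0,0,0,0],
  ],
)

```text
time: 6.9
ee_pos: [0.4748, 0.2218, 0.0909]
tcp_rot: [179.8, 0.2, -176.3]
wrist_force: [3.2, 7.3, 2.4]
opening: 0.0524
grasp_force: 62.2
```

Emit:
arm_command(
  series=[
    [0,0,0,0],
    [0,0,0,0],
    [0,0,0,0],
    [0,0,0,0],
    [0,0,0,0],
  ],
  hand=0.085,
)

```text
time: 7.4
ee_pos: [0.4736, 0.2203, 0.0896]
tcp_rot: [-180.0, -0.0, -176.3]
wrist_force: [1.0, 1.0, -0.7]
opening: 0.085
grasp_force: 0.0
```

Run:
```python
from h import *
o=bot.get_obs();print(o)
c=bot.camera('wrist')
for r in bot.mark_of('wrist','cap_centre')[:2]: print(r,atz(c,r['location'],.109,o))
```

```text
{'time': 7.4, 'q': array([ 2.49473071e+01,  8.34403519e-01, -9.89468843e+00,  7.92968148e+01,
       -6.62914760e-03,  2.12777174e+01]), 'qd': array([-0.0492347 , -0.08691338,  0.12461158, -0.11509024,  0.14117535,
       -0.10284363]), 'joint_efforts': array([ 5.44399318e-04, -4.76714337e+01,  4.67225504e+01,  1.53863541e-02,
       -3.70550450e-03, -9.33672391e-05]), 'ee_pos': array([0.47364904, 0.22029972, 0.08964174]), 'tcp_rot': array([-1.79984421e+02, -2.17350888e-02, -1.76330412e+02]), 'wrist_force': array([ 1.04021356,  0.97835236, -0.74978867]), 'torque': array([-0.019888  ,  0.03381654, -0.0404472 ]), 'grasp_force': 0.0, 'opening': 0.08497094060326064}
{'location': [285.5, 299.3], 'confidence': 0.76} [0.47415564 0.22035968 0.109     ]
```

Emit:
arm_command(
  series=[
    [-0.001,0.001,0,0.13],
    [-0.001,0.001,0,0.28],
    [-0.001,0.001,0,0.43],
    [-0.001,0.001,0,0.58],
    [-0.001,0.001,0,0.72],
  ],
)

```text
time: 8.0
ee_pos: [0.4747, 0.2215, 0.0898]
tcp_rot: [-180.0, -0.0, 142.1]
wrist_force: [-0.7, 0.5, 0.1]
opening: 0.0852
grasp_force: 0.0
```

Emit:
arm_command(
  series=[
    [0,0,0,0],
    [0,0,0,0],
    [0,0,0,0],
    [0,0,0,0],
    [0,0,0,0],
  ],
  hand=0.03,
)

```text
time: 8.5
ee_pos: [0.4748, 0.2216, 0.0901]
tcp_rot: [180.0, 0.0, 142.5]
wrist_force: [-0.9, 0.6, 2.2]
opening: 0.0526
grasp_force: 62.2
```

Emit:
arm_command(
  series=[
    [0,0,0,0],
    [0,0,0,0],
    [0,0,0,-0.02],
    [0,0,0,-0.06],
    [0,0,0,-0.12],
  ],
)

```text
time: 9.0
ee_pos: [0.4749, 0.2216, 0.09]
tcp_rot: [180.0, 0.0, 149.5]
wrist_force: [-0.4, 0.7, 4.4]
opening: 0.0531
grasp_force: 62.2
```

Emit:
arm_command(
  series=[
    [0,0,-0.0002,-0.12],
    [0,0,-0.0004,-0.24],
    [0,0,-0.0006,-0.36],
    [0,0,-0.0008,-0.48],
    [0,0,-0.001,-0.6],
  ],
)

```text
time: 9.5
ee_pos: [0.475, 0.2219, 0.091]
tcp_rot: [180.0, 0.0, -176.0]
wrist_force: [-0.3, 2.8, 3.0]
opening: 0.0526
grasp_force: 62.2
```

Emit:
arm_command(
  series=[
    [0,0,0,0],
    [0,0,0,0],
    [0,0,0,0],
    [0,0,0,0],
    [0,0,0,0],
  ],
)

```text
time: 10.0
ee_pos: [0.475, 0.2218, 0.091]
tcp_rot: [180.0, 0.0, -176.4]
wrist_force: [2.3, 4.0, 4.1]
opening: 0.0524
grasp_force: 62.4
```

Run:
```python
from h import *
o=bot.get_obs();print(o)
```

```text
{'time': 10.0, 'q': array([ 2.50225270e+01,  9.84160815e-01, -9.58867200e+00,  7.93716034e+01,
        1.58404227e-02,  2.13866759e+01]), 'qd': array([-0.02686694, -0.14623593,  0.04991006, -0.00457097,  0.06502231,
       -0.22659957]), 'joint_efforts': array([-1.50569614e+00, -4.51888132e+01,  4.24531174e+01,  1.74067631e+00,
       -8.32607914e-01,  1.54410303e-02]), 'ee_pos': array([0.47500942, 0.22181489, 0.0910332 ]), 'tcp_rot': array([ 1.79964988e+02,  4.59612886e-02, -1.76364155e+02]), 'wrist_force': array([2.27358704, 3.95913619, 4.12330003]), 'torque': array([ 0.87565107, -0.54327339, -0.01164529]), 'grasp_force': 62.39481210708618, 'opening': 0.05242592948592224}
```

About 85° is done. Regripping for the third twist, in smaller steps to feel the stop.

Emit:
arm_command(
  series=[
    [0,0,0,0],
    [0,0,0,0],
    [0,0,0,0],
    [0,0,0,0],
    [0,0,0,0],
  ],
  hand=0.085,
)

```text
time: 10.5
ee_pos: [0.4745, 0.2214, 0.0906]
tcp_rot: [-180.0, -0.0, -176.3]
wrist_force: [0.1, 0.3, -0.2]
opening: 0.0854
grasp_force: 0.0
```

Emit:
arm_command(
  series=[
    [0,0,0,0.13],
    [0,0,0,0.28],
    [0,0,0,0.43],
    [0,0,0,0.58],
    [0,0,0,0.72],
  ],
)

```text
time: 11.0
ee_pos: [0.4746, 0.2215, 0.0907]
tcp_rot: [-180.0, -0.0, 142.1]
wrist_force: [-0.3, -1.0, 0.4]
opening: 0.0851
grasp_force: 0.0
```

Emit:
arm_command(
  series=[
    [0,0,0,0],
    [0,0,0,0],
    [0,0,0,0],
    [0,0,0,0],
    [0,0,0,0],
  ],
  hand=0.03,
)

```text
time: 11.5
ee_pos: [0.4748, 0.2216, 0.091]
tcp_rot: [180.0, 0.0, 142.5]
wrist_force: [0.4, 1.8, 3.0]
opening: 0.0525
grasp_force: 62.2
```

Emit:
arm_command(
  series=[
    [0,0,0,0],
    [0,0,0,-0.04],
    [0,0,0,-0.1],
    [0,0,-0.0003,-0.16],
    [0,0,-0.0005,-0.22],
  ],
)

```text
time: 12.0
ee_pos: [0.4749, 0.2216, 0.0915]
tcp_rot: [180.0, 0.0, 155.2]
wrist_force: [-0.4, 0.2, 3.0]
opening: 0.0527
grasp_force: 62.2
```

Run:
```python
from h import *
o=bot.get_obs();print(o['ee_pos'],o['tcp_rot'],o['wrist_force'],o['torque'],o['joint_efforts'])
```

```text
[0.47487255 0.22162605 0.09148688] [1.79974201e+02 1.73754257e-02 1.55193003e+02] [-0.429211    0.22864121  2.96024943] [ 0.12695359 -0.02945871 -0.04481403] [ -0.27993456 -46.30919695  45.07604599   0.15900607  -0.15107472
   0.95468804]
```

Emit:
arm_command(
  series=[
    [0,0,0,-0.03],
    [0,0,0,-0.07],
    [0,0,0,-0.11],
    [0,0,-0.0003,-0.15],
    [0,0,-0.0003,-0.15],
  ],
)

```text
time: 12.5
ee_pos: [0.4749, 0.2217, 0.0918]
tcp_rot: [180.0, 0.0, 163.6]
wrist_force: [0.6, 1.0, 3.0]
opening: 0.0527
grasp_force: 62.3
```

Run:
```python
from h import *
o=bot.get_obs();print(o['ee_pos'],o['tcp_rot'],o['wrist_force'],o['torque'],o['joint_efforts'])
```

```text
[0.47492195 0.22168536 0.09178164] [1.79970050e+02 2.50794879e-02 1.63648980e+02] [0.56684955 0.97487185 3.02203902] [ 0.21634591 -0.21350936  0.00100804] [ -0.44107561 -46.268785    44.73672867   0.5231452   -0.20774291
  -0.55551572]
```

Emit:
arm_command(
  series=[
    [0,0,0,-0.04],
    [0,0,0,-0.08],
    [0,0,0,-0.12],
    [0,0,-0.0003,-0.16],
    [0,0,-0.0003,-0.16],
  ],
)

```text
time: 13.0
ee_pos: [0.4745, 0.2226, 0.0917]
tcp_rot: [179.9, -0.1, 172.7]
wrist_force: [-0.9, 7.4, 0.7]
opening: 0.0526
grasp_force: 63.0
```

Run:
```python
from h import *
o=bot.get_obs();print(o['ee_pos'],o['tcp_rot'],o['wrist_force'],o['torque'],o['joint_efforts'])
```

```text
[0.47454567 0.22256644 0.09173483] [ 1.79866396e+02 -5.03198518e-02  1.72743154e+02] [-0.90651118  7.43077312  0.70343752] [ 1.57756038  0.1206285  -0.94774739] [ -2.68584207 -47.46273994  45.40250301   1.0544166   -1.98625691
  -1.39876921]
```

Emit:
arm_command(
  series=[
    [0,0,0,-0.04],
    [0,0,0,-0.08],
    [0,0,0,-0.12],
    [0,0,-0.0003,-0.16],
    [0,0,-0.0003,-0.16],
  ],
)

```text
time: 13.5
ee_pos: [0.4761, 0.2227, 0.0922]
tcp_rot: [179.8, 0.2, -178.2]
wrist_force: [9.6, 9.6, -4.4]
opening: 0.0521
grasp_force: 65.2
```

Run:
```python
from h import *
o=bot.get_obs();print(o['ee_pos'],o['tcp_rot'],o['wrist_force'],o['torque'],o['joint_efforts'])
```

```text
[0.47614515 0.22266709 0.09221115] [ 1.79849933e+02  1.55836439e-01 -1.78163373e+02] [ 9.55973098  9.62160631 -4.41922999] [ 1.57303349 -1.390636   -1.55123011] [ -0.70061959 -50.04265308  43.68584991   4.61915508  -1.09239422
  -2.03423381]
```

The opposing torque has reached 1.5 N m, so this is the stop, at about 110°. Releasing to check whether the spring pops the cap up.

Emit:
arm_command(
  series=[
    [0,0,0,0],
    [0,0,0,0],
    [0,0,0,0],
    [0,0,0,0],
    [0,0,0,0],
  ],
  hand=0.085,
)

```text
time: 14.0
ee_pos: [0.4746, 0.2214, 0.0921]
tcp_rot: [-180.0, -0.0, -178.1]
wrist_force: [0.0, 1.2, 0.3]
opening: 0.0852
grasp_force: 0.0
```

Run:
```python
from h import *
o=bot.get_obs();print(o['ee_pos'],o['tcp_rot'],o['q'])
im=[]
for n in('wrist','scene','top'):
    c=bot.camera(n);i=c['color']
    if n=='wrist': im.append(cv2.resize(i[180:400,150:430],(420,330)))
    if n=='scene': im.append(cv2.resize(i[120:230,150:270],(360,330)))
    for r in bot.mark_of(n,'cap_centre')[:1]: print(n,r,atz(c,r['location'],.114,o))
cv2.imwrite('pics/w3.png',np.hstack(im))
```

```text
[0.47460212 0.22141735 0.09209183] [-1.79988409e+02 -1.21857684e-02 -1.78051655e+02] [ 2.50137895e+01  9.67261483e-01 -9.48838886e+00  7.95601023e+01
 -5.88999605e-03  2.30654445e+01]
wrist {'location': [284.5, 299.6], 'confidence': 0.61} [0.47366579 0.22091629 0.114     ]
scene {'location': [202.9, 164.3], 'confidence': 0.96} [0.46970168 0.21151904 0.114     ]
top {'location': [182.1, 215.6], 'confidence': 0.42} [0.47055647 0.2225677  0.114     ]
```

View pics/w3.png

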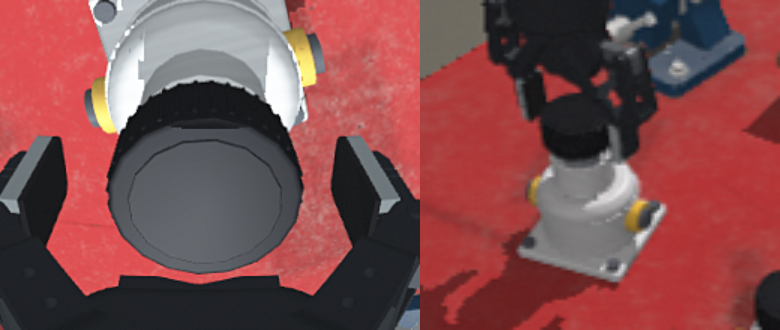

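The cap now stands clearly higher above the neck: its scene mark rose from row 168 to 164, about 6–7 mm. It is free and still centred. Regripping slightly higher and lifting gently.

Emit:
arm_command(
  series=[
    [0,0,-0.002,0],
    [0,0,-0.004,0],
    [0,0,-0.004,0],
    [0,0,-0.004,0],
    [0,0,-0.004,0],
  ],
)

```text
time: 14.8
ee_pos: [0.4747, 0.2215, 0.0961]
tcp_rot: [-180.0, -0.0, -178.0]
wrist_force: [0.7, 0.1, -0.2]
opening: 0.085
grasp_force: 0.0
```

Emit:
arm_command(
  series=[
    [0,0,0,0],
    [0,0,0,0],
    [0,0,0,0],
    [0,0,0,0],
    [0,0,0,0],
  ],
  hand=0.03,
  grip_force=50,
)

```text
time: 15.3
ee_pos: [0.4748, 0.2218, 0.0964]
tcp_rot: [180.0, 0.0, -178.0]
wrist_force: [0.6, 2.8, 1.6]
opening: 0.053
grasp_force: 52.0
```

Emit:
arm_command(
  series=[
    [0,0,0,0],
    [0,0,-0.001,0],
    [0,0,-0.002,0],
    [0,0,-0.004,0],
    [0,0,-0.006,0],
  ],
)

```text
time: 15.8
ee_pos: [0.4746, 0.2215, 0.1015]
tcp_rot: [-180.0, -0.0, -178.0]
wrist_force: [2.5, 2.7, -3.7]
opening: 0.0526
grasp_force: 53.3
```

Emit:
arm_command(
  series=[
    [0,0,-0.004,0],
    [0,0,-0.01,0],
    [0,0,-0.016,0],
    [0,0,-0.022,0],
    [0,0,-0.028,0],
  ],
)

```text
time: 16.3
ee_pos: [0.4747, 0.2214, 0.1309]
tcp_rot: [-180.0, 0.0, -178.0]
wrist_force: [-0.1, -0.2, -0.2]
opening: 0.0528
grasp_force: 53.5
```

Emit:
arm_command(
  series=[
    [0,0,-0.01,0],
    [0,0,-0.025,0],
    [0,0,-0.045,0],
    [0,0,-0.06,0],
    [0,0,-0.07,0],
  ],
)

```text
time: 16.8
ee_pos: [0.4751, 0.2217, 0.2024]
tcp_rot: [180.0, 0.1, -178.0]
wrist_force: [0.9, 0.3, -1.5]
opening: 0.0526
grasp_force: 53.6
```

Run:
```python
from h import *
o=bot.get_obs();print(o['ee_pos'],o['tcp_rot'],o['wrist_force'],o['grasp_force'])
c=bot.camera('scene');cv2.imwrite('pics/s4.png',c['color'])
for n in('scene','top'):
  c=bot.camera(n)
  for t,z in(('tray',0),('cap_centre',.215)):
    for r in bot.mark_of(n,t)[:2]: print(n,t,r,atz(c,r['location'],z))
```

```text
[0.47506485 0.221678   0.20244007] [ 1.79956592e+02  1.04668884e-01 -1.78042257e+02] [ 0.8770952   0.30078502 -1.45589504] 53.55502009391785
scene tray {'location': [384.5, 254.2], 'confidence': 0.78} [ 0.57671775 -0.21402165  0.        ]
scene cap_centre {'location': [198.4, 123.0], 'confidence': 0.77} [0.48088156 0.21875687 0.215     ]
top tray {'location': [348.8, 183.7], 'confidence': 0.79} [ 0.57304354 -0.20495368  0.        ]
top tray {'location': [192.4, 217.8], 'confidence': 0.6} [0.48539928 0.22025709 0.        ]
top cap_centre {'location': [191.7, 225.7], 'confidence': 0.53} [0.42919726 0.17871024 0.215     ]
```

View pics/s4.png

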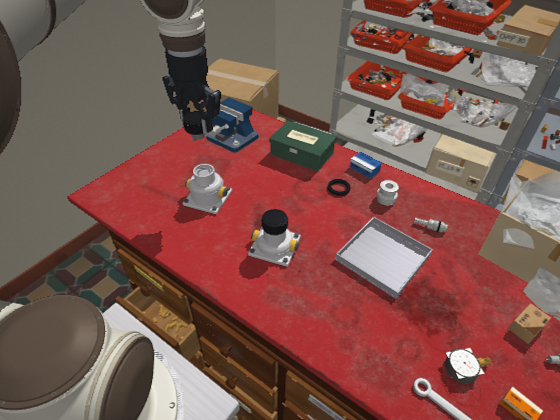

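The cap is out: the neck is open at scene (204,170) and the cap is in the gripper at (198,123). Both cameras put the tray at (0.575,−0.210). Carrying it over.

Emit:
arm_command(
  series=[
    [-0.003,-0.015,0,0],
    [-0.009,-0.045,0,0],
    [-0.016,-0.085,0,0],
    [-0.024,-0.125,0,0],
    [-0.032,-0.165,0,0],
  ],
)

```text
time: 17.65
ee_pos: [0.5122, 0.0555, 0.1999]
tcp_rot: [-180.0, -0.0, -178.0]
wrist_force: [0.6, 0.7, -1.2]
opening: 0.0525
grasp_force: 53.6
```

Emit:
arm_command(
  series=[
    [-0.008,-0.04,0,0],
    [-0.016,-0.08,0,0],
    [-0.024,-0.12,0,0],
    [-0.032,-0.16,0,0],
    [-0.038,-0.195,0,0],
  ],
)

```text
time: 18.15
ee_pos: [0.5566, -0.1387, 0.1997]
tcp_rot: [-180.0, -0.0, -178.1]
wrist_force: [0.9, 0.3, -1.2]
opening: 0.0531
grasp_force: 53.6
```

Emit:
arm_command(
  series=[
    [-0.005,-0.03,0,0],
    [-0.01,-0.055,0,0],
    [-0.013,-0.068,0,0],
    [-0.015,-0.074,0,0],
    [-0.015,-0.075,0,0],
  ],
)

```text
time: 18.65
ee_pos: [0.5744, -0.2105, 0.1998]
tcp_rot: [180.0, -0.0, -178.1]
wrist_force: [0.2, -0.0, -0.6]
opening: 0.0532
grasp_force: 53.6
```

Run:
```python
from h import *
o=bot.get_obs();print(o['time'],o['ee_pos'],o['tcp_rot'],o['wrist_force'],o['grasp_force'])
c=bot.camera('wrist');cv2.imwrite('pics/w5.png',c['color'])
for r in bot.mark_of('wrist','tray')[:2]: print(r,atz(c,r['location'],0,o))
```

```text
18.65 [ 0.57443446 -0.21051296  0.19984685] [ 1.79980063e+02 -3.12600542e-02 -1.78064730e+02] [ 0.20548336 -0.03836862 -0.60108704] 53.58796298503876
{'location': [277.1, 179.3], 'confidence': 0.59} [ 0.56735657 -0.21791866  0.        ]
{'location': [464.4, 88.3], 'confidence': 0.36} [ 4.47907023e-01 -7.61721598e-03 -5.55111512e-17]
```

View pics/w5.png

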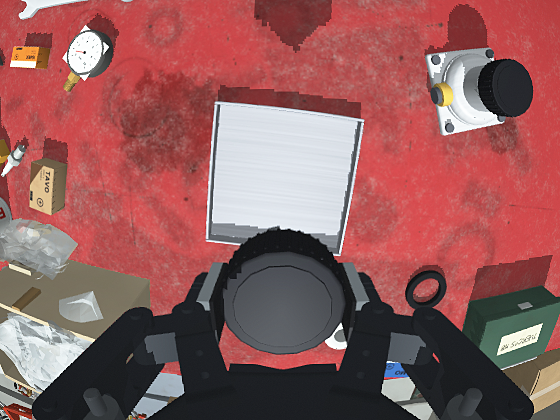

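The tray's corners are at (216,102), (364,120), (206,241) and (340,255), which puts it squarely below the cap after a −3 mm trim. The low housing's cap is still on. Lowering.

Emit:
arm_command(
  series=[
    [0.001,-0.001,0.02,0],
    [0.003,-0.003,0.05,0],
    [0.003,-0.003,0.085,0],
    [0.003,-0.003,0.12,0],
    [0.003,-0.003,0.14,0],
  ],
)

```text
time: 19.25
ee_pos: [0.5704, -0.2117, 0.0574]
tcp_rot: [179.9, -0.2, -178.0]
wrist_force: [-0.8, 0.4, 0.0]
opening: 0.0529
grasp_force: 53.6
```

Emit:
arm_command(
  series=[
    [0,0,0.01,0],
    [0,0,0.018,0],
    [0,0,0.025,0],
    [0,0,0.031,0],
    [0,0,0.034,0],
  ],
)

```text
time: 19.75
ee_pos: [0.5718, -0.2134, 0.0263]
tcp_rot: [-180.0, 0.0, -178.0]
wrist_force: [-0.3, 0.3, -1.6]
opening: 0.0527
grasp_force: 53.6
```

Emit:
arm_command(
  series=[
    [0,0,0.001,0],
    [0,0,0.002,0],
    [0,0,0.003,0],
    [0,0,0.004,0],
    [0,0,0.004,0],
  ],
)

```text
time: 20.25
ee_pos: [0.5716, -0.2134, 0.0221]
tcp_rot: [-180.0, -0.0, -178.0]
wrist_force: [0.1, -0.3, -0.9]
opening: 0.0525
grasp_force: 53.6
```

Emit:
arm_command(
  series=[
    [0,0,0.001,0],
    [0,0,0.002,0],
    [0,0,0.0025,0],
    [0,0,0.003,0],
    [0,0,0.003,0],
  ],
)

```text
time: 20.75
ee_pos: [0.5716, -0.2134, 0.0192]
tcp_rot: [180.0, 0.0, -178.0]
wrist_force: [-0.1, 0.1, -1.0]
opening: 0.0529
grasp_force: 53.9
```

Emit:
arm_command(
  series=[
    [0,0,0.001,0],
    [0,0,0.0015,0],
    [0,0,0.002,0],
    [0,0,0.002,0],
    [0,0,0.002,0],
  ],
)

```text
time: 21.25
ee_pos: [0.5719, -0.2134, 0.0191]
tcp_rot: [-180.0, 0.1, -178.0]
wrist_force: [-5.9, 3.3, 12.2]
opening: 0.053
grasp_force: 55.2
```

Contact with the tray floor. Easing off 1.5 mm, then opening in steps.

Emit:
arm_command(
  series=[
    [0,0,-0.0005,0],
    [0,0,-0.001,0],
    [0,0,-0.0015,0],
    [0,0,-0.0015,0],
    [0,0,-0.0015,0],
  ],
)

```text
time: 21.75
ee_pos: [0.5718, -0.2134, 0.0191]
tcp_rot: [-180.0, 0.0, -178.0]
wrist_force: [-2.0, 1.3, 7.4]
opening: 0.0528
grasp_force: 54.4
```

Emit:
arm_command(
  series=[
    [0,0,0,0],
    [0,0,0,0],
    [0,0,0,0],
    [0,0,0,0],
    [0,0,0,0],
  ],
  hand=0.058,
  grip_force=20,
)

```text
time: 22.25
ee_pos: [0.5716, -0.2134, 0.0186]
tcp_rot: [180.0, -0.0, -178.0]
wrist_force: [-0.4, 0.0, -0.4]
opening: 0.0583
grasp_force: 0.0
```

Emit:
arm_command(
  series=[
    [0,0,0,0],
    [0,0,0,0],
    [0,0,0,0],
    [0,0,0,0],
    [0,0,0,0],
  ],
  hand=0.08,
)

```text
time: 22.75
ee_pos: [0.5716, -0.2134, 0.0187]
tcp_rot: [-180.0, -0.0, -178.0]
wrist_force: [0.0, -0.3, 0.3]
opening: 0.0799
grasp_force: 0.0
```

Emit:
arm_command(
  series=[
    [0,0,-0.005,0],
    [0,0,-0.02,0],
    [0,0,-0.04,0],
    [0,0,-0.07,0],
    [0,0,-0.1,0],
  ],
)

```text
time: 23.25
ee_pos: [0.5715, -0.2134, 0.1209]
tcp_rot: [-180.0, 0.0, -178.0]
wrist_force: [1.2, 0.3, -0.5]
opening: 0.0801
grasp_force: 0.0
```

Emit:
arm_command(
  series=[
    [0,0,-0.03,0],
    [0,0,-0.05,0],
    [0,0,-0.05,0],
    [0,0,-0.05,0],
    [0,0,-0.05,0],
  ],
)

```text
time: 23.75
ee_pos: [0.5713, -0.2133, 0.168]
tcp_rot: [180.0, -0.1, -178.0]
wrist_force: [0.0, -0.6, -0.6]
opening: 0.08
grasp_force: 0.0
```

Run:
```python
from h import *
o=bot.get_obs();print(o['time'],o['ee_pos'],o['qd'],o['wrist_force'])
c=bot.camera('wrist');d=bot.camera('scene')['color']
cv2.imwrite('pics/w6.png',np.hstack([cv2.resize(c['color'],(400,300)),cv2.resize(d[120:330,200:480],(400,300))]))
```

```text
23.75 [ 0.57129599 -0.21327805  0.16798681] [ 0.02190999  0.30207396 -0.52370188 -0.15753467 -0.07059352  0.00725068] [ 0.03105275 -0.55136942 -0.61376478]
```

View pics/w6.png

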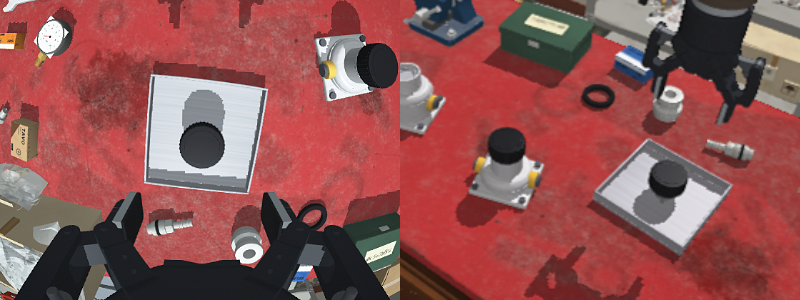

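The cap stands upright in the tray, at wrist (203,145) and scene (668,180), and the gripper is clear. Handing in.

```bash
python3 -c "
from workcell import bot
print(bot.job_done())"
```

```text
the job is handed in; nothing more can be done
None
```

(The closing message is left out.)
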